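# Start the pottery wheel at fast speed

### The arm

A 7-joint arm with a two-finger parallel gripper is mounted at the origin on the work surface. World frame = base frame: x ahead of the robot, y to its left, z up, the work surface at z = 0. Lengths are in m, angles in rad, forces in N, time in s.
With the tool pointing down it reaches from about 0.4 to 0.85 m from the base axis. Payload 4.4 kg.
Tool frame: the origin (TCP) lies on the centre line of the jaws, within the pads' length; the fingertips stand 14 mm ahead of it and the grasp point (between the pads) lies 5 mm behind it; z points along the fingers, y is the line along which they close (so a half turn about z gives the same grasp; the last joint's range is limited). The gripper opens to 94 mm and grips with 3 to 60 N. Pads are 16 mm wide; open, the fingers measure 119 mm over their backs; the gripper's body (75 mm by 177 mm) begins 78 mm behind the grasp point.
Start: joints at [-1.214, 0.628, 0.038, 1.517, -0.027, 0.996, -0.02], TCP at [0.267, 0.593, 0.219] pointing down, gripper open.
Joint ranges: [-3.06, 3.06], [-0.37, 2.12], [-1.25, 1.32], [0.18, 2.47], [-1.1, 4.24], [0.23, 1.98], [-2.94, 2.94]. Speed limits (rad/s): [2.57, 2.57, 3.14, 3.14, 3.14, 3.14, 3.14].

### API

Orientations are given as a rotation vector (axis times angle).
In Python, from bench import bot gives the robot as it stands.
- The arm moves only by the tool carry_out, never from a script. Its argument "targets" is a list that holds one entry, the list of rows, each a list of 7 numbers: the turn, a rotation vector about the tool's x, y, z in rad, then the shift along the tool's x, y, z in mm, then the closure, from -1 (fully open) to 1 (shut), so that 0 is half open. A call has 1 to 5 rows; each row is the pose to reach, as a shift and turn from the pose commanded when the call began, along the tool's axes at that moment; what a row does not reach only later rows make up. A row lasts 1/10 s, in which the tool goes at most 50 mm and 8.59 degrees, less where a joint would pass 70% of its speed; a pose out of reach is approached as far as the arm can. A call with a gripper value outside its range is refused whole. The fingers move at their own pace and stop on an object; "grip_force" is the grip in N (left out, the last holds). Time passes only in rows, so rows that repeat a pose let the fingers close. It gives the time, the measured TCP pose, the force, the opening and the grip force at its end, in the units of the state.
- bot.read_state(): the state, without advancing time (a new reading comes with each control period).
- bot.snapshot(name): name is "scene" or "top"; returns a dict with "image" (400x640x3 uint8, red, green, blue), "camera_matrix" (3x3 intrinsics, pixels), "dist_coeffs" ([k1, k2, p1, p2, k3] as OpenCV has them; the pictures are not rectified), "R" (3x3) and "t" (3): a world point X has camera coordinates R X + t. Camera axes: x right, y down, z forward; pixel columns grow to the right and rows downward; lengths in m; the calibration is good to about 2 mm. A picture is of the moment at which its call begins. There is no depth.
- bot.hand_in(): hands the job in; it is judged then, once.
The state is a dict: "t": time; "joint_pos": joint angles; "qvel": joint speeds; "effort": joint torques, N m; "ee_pos": TCP position; "orientation": TCP orientation; "ft_force": force on the tool from outside, world axes, zero at the start; "torque": the same for the moment, N m; "grip_width": finger opening in m; "grip_force": force on a finger pad.
Only numpy, scipy, OpenCV 4.12 (cv2) and the standard library are available. Lean on these libraries where they do the work, as an engineer would, in place of code of your own. Each camera call takes 0.05 s, during which the arm holds its last target. There are 200 camera calls.

### The job

Get the table-top pottery wheel ready for centring: with your fingertips push the orange speed lever from off, past its first notch (slow), all the way to its far stop (fast), where it stays by itself. Only then press the green start button right down and let it go, and finish clear of the machine. Do not press the red stop button, and do not lift or shift the star cutter, the bowl or the jar.

Things in the scene. Friction and masses are not known exactly. Their poses are not given: they have to be found in the camera images.
- pottery_wheel: White table-top pottery wheel, fixed, 220 mm (its x) by 500 mm (its y). Origin at table height under the lever's pivot, z up; x is the way the lever is pushed from off to fast (roughly away from the robot). Control deck: top 70 mm above the table, y -130 to +105 mm. The lever's dark quadrant hump (60 mm along x, 44 mm along y) rises to 90 mm above the table.
- wheel_head (a point): Centre of the top of the aluminium wheel head (196 mm across, 100 mm above the table) at the machine's y = +235 mm, inside the blue splash pan, 252 mm across with its rim 104 mm above the table.
- speed_lever (a joint): Lever angle, rad: 0 = off (leaning 0.5 to the machine's -x), 0.5 = slow, first detent (upright), 1.0 = fast, second detent and hard stop (leaning 0.5 to +x). A sprung cam holds it at all three: about 12 N of level push at the crossbar to leave off or slow; once past about 0.27 and 0.77 it snaps by itself into the next place.
- lever_bar (a point): Centre of the orange crossbar grip (freely turning sleeve) on the lever: 18 mm in diameter, 44 mm long along the machine's y, 95 mm from the pivot, on a stalk 10 by 8 mm. Pivot 60 mm above the table at the machine's x = y = 0, so at angle q the bar is at x = 95 sin(q - 0.5), z = 60 + 95 cos(q - 0.5) mm: 143 mm high at off and fast, 155 upright.
- start_top (a point): Centre of the top of the green start button, 30 mm in diameter, pressed straight down; on the deck at the machine's x = +45 mm, y = -85 mm.
- start (a joint): Travel of the green start button in m: 0 = up, 0.006 = fully down, at about 5 N. It springs back when let go.
- stop_top (a point): Centre of the top of the red stop button, the same size as the green one, at the machine's x = -45 mm, y = -85 mm.
- stop (a joint): Travel of the red stop button in m: 0 = up, 0.006 = fully down, at about 5 N.
- cutter_mid (a point): Centre of the loose pink star cutter, 68 mm across and 22 mm high, on the table beyond the machine's +x side; the point is 11 mm above the table.
- bowl_mid (a point): Centre of the loose blue ceramic bowl, 120 mm across and 60 mm high, on the table beyond the machine's -y end; the point is 30 mm above the table.
- jar_mid (a point): Centre of the loose terracotta glaze jar with a white cap, 56 mm across and 75 mm high, on the table beyond the machine's +x side; the point is 37 mm above the table.

How it is judged:
On the way, in this order (a step that is already met when the one before it is completed fails the run):
1. the speed lever is past slow and at its fast stop (value of joint speed_lever above 0.93 rad), for 0.3 s.
2. the green start button is pressed down (value of joint start above 0.0045 m), for 0.05 s.
At the end, for the whole second after the job is handed in: The speed lever rests at its fast stop (above 0.93 of 1.0 rad), the start button has been pressed (at least 4.5 of its 6 mm) after that and is up again (under 1.5 mm), the stop button is up, and the cutter, bowl and jar are within 20 mm of where they were (value of joint speed_lever above 0.93 rad and velocity of joint speed_lever between -0.05 and 0.05 rad/s and value of joint each of start, stop below 0.0015 m and distance of each of cutter_mid, bowl_mid, jar_mid from where it was at the start of the episode below 0.02 m); the robot touches nothing.
It fails at once if the start button is pressed before the lever is at fast (value of joint start above 0.003 m and value of joint speed_lever below 0.9 rad).
It fails at once if the stop button is pressed (value of joint stop above 0.003 m).
It fails at once if the star cutter, bowl or jar is pushed or lifted out of place (more than 20 mm) (distance of any of cutter_mid, bowl_mid, jar_mid from where it was at the start of the episode above 0.02 m).
It also fails if it takes over 42 s, if anything falls off the work surface, if the arm or the gripper's body presses on something with over 40 N, if the wrist force passes 120 N, or if a joint passes its speed limit or range.

## Working session

There is one attempt and no reset: what is moved stays moved. The work goes in short steps, Python scripts to look and compute and a tool call to move; the robot and the scene stay as the last step left them, time stands still between calls to the robot, and variables do not carry over. Pictures are saved under pics/ and viewed, at most 10 in all, crops included, and the job is handed in when it is done.

Besides the shell and the picture viewer there is one more tool, called after "Request:" as a command line: name --argument value ..., lists and objects as JSON in quotes. carry_out: Moves the arm, as the interface text tells. Its arguments: {"type":"object","properties":{"targets":{"type":"array"},"grip_force":{"type":"number"}},"required":["targets"]}

```bash
mkdir -p pics
python3 - <<'E'
from bench import bot
import cv2,pickle
for n in("scene","top"):
    s=bot.snapshot(n); pickle.dump(s,open(n+".pkl","wb")); cv2.imwrite(f"pics/{n}0.png",s["image"][:,:,::-1])
    print(n,s["camera_matrix"],s["dist_coeffs"],s["R"],s["t"])
print(bot.read_state())
E
```

```text
scene [[421.28805409   0.         319.18126152]
 [  0.         421.28805409 196.18275639]
 [  0.           0.           1.        ]] [-0.10811975  0.          0.          0.          0.        ] [[-0.40762152  0.91306557  0.0124881 ]
 [ 0.61043048  0.28263565 -0.73992684]
 [-0.67913131 -0.29398698 -0.67257143]] [ 0.31105942 -0.2763872   1.4561766 ]
top [[492.34145657   0.         314.60506492]
 [  0.         492.34145657 204.06756244]
 [  0.           0.           1.        ]] [0.00293623 0.         0.         0.         0.        ] [[-1.33913893e-02 -9.99908778e-01 -1.76253038e-03]
 [-9.87338554e-01  1.35016373e-02 -1.58051529e-01]
 [ 1.58060908e-01 -3.76315359e-04 -9.87429293e-01]] [-0.02901189  0.63633649  1.37047285]
{'t': 0.1, 'joint_pos': array([-1.21379747,  0.6292397 ,  0.03847457,  1.51820757, -0.02700402,
        0.99633312, -0.02001113]), 'qvel': array([ 0.00090121, -0.00296812,  0.00092985, -0.00232721, -0.00049511,
        0.0003837 , -0.00064998]), 'effort': array([ 2.34140345e-03, -5.50795913e+01,  1.14702176e+00, -1.87118572e+01,
       -5.22998977e-02,  1.93678436e-02,  5.44250929e-05]), 'ee_pos': array([0.26646215, 0.59226274, 0.21867498]), 'orientation': array([-6.59182962e-01, -3.07132775e+00,  2.57220254e-03]), 'ft_force': array([-0.29794531,  0.8366096 , -0.26797864]), 'torque': array([-0.0220694 , -0.02138352,  0.01223448]), 'grip_force': 0.0, 'grip_width': 0.09400471393880425}
```

View pics/scene0.png

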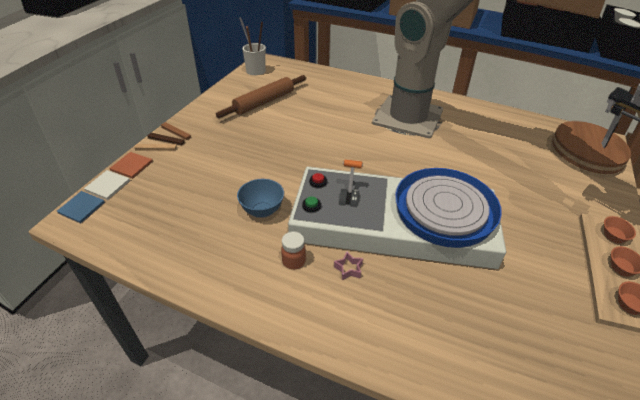

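View pics/top0.png

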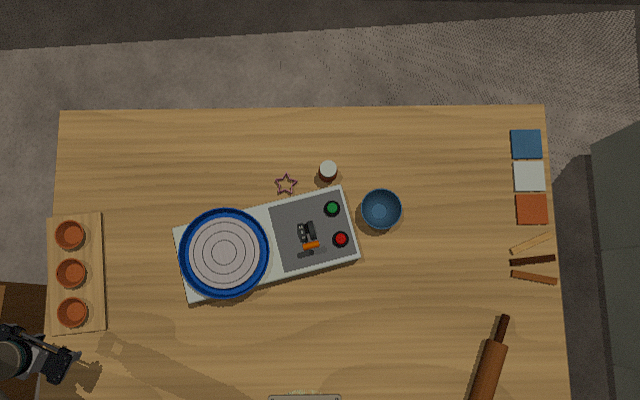

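The scene view shows the lever bar at about (353,163), green at (312,202), red at (318,179) and the wheel head at (448,204). In the top view they are at (311,245), (332,208), (341,239) and (223,252). Next I fit the machine pose from colour centroids.

```bash
cat > h.py <<'E'
import numpy as np,cv2,pickle
from scipy.optimize import least_squares
SEED={"scene":dict(bar=(353,163),green=(312,202),red=(318,179)),"top":dict(bar=(311,245),green=(332,208),red=(341,239))}
HUE=dict(bar=(6,18),green=(50,85),red=(170,5))
def blob(img,k,seed,r=14):
    h=cv2.cvtColor(img,cv2.COLOR_RGB2HSV); H,S,V=cv2.split(h); lo,hi=HUE[k]
    m=((H>=lo)&(H<=hi) if lo<hi else (H>=lo)|(H<=hi))&(S>120)&(V>70)
    y,x=np.nonzero(m); s=np.hypot(x-seed[0],y-seed[1])<r
    return np.array([x[s].mean(),y[s].mean()]),s.sum()
def proj(s,X):
    return cv2.projectPoints(np.atleast_2d(X).astype(float),cv2.Rodrigues(s["R"])[0],s["t"],s["camera_matrix"],s["dist_coeffs"])[0][:,0]
def tri(ss,uv):
    f=lambda X:np.concatenate([(proj(s,X)[0]-p) for s,p in zip(ss,uv)])
    o=least_squares(f,[.5,0,.1]);return o.x,np.abs(o.fun).max()
def M(p,pts):
    c,s=np.cos(p[2]),np.sin(p[2]);pts=np.atleast_2d(pts)
    return np.c_[p[0]+c*pts[:,0]-s*pts[:,1],p[1]+s*pts[:,0]+c*pts[:,1],pts[:,2]]
E
python3 - <<'E'
from h import *
S={n:pickle.load(open(n+".pkl","rb")) for n in("scene","top")}
B={}
for k in HUE:
    r=[blob(S[n]["image"],k,SEED[n][k]) for n in S]; B[k]=[a[0] for a in r]
    print(k,r,tri(S.values(),B[k]))
print("wheel",tri(S.values(),[(447.5,205),(223.5,252.5)]))
print("jarcap",tri(S.values(),[(292,240),(328,168)]), "bowl",tri(S.values(),[(261,197),(381,209)]),"cutter",tri(S.values(),[(348.5,266),(286,184)]))
def f(p):
    loc=np.array([[-.0455,0,.1434],[.045,-.085,p[3]],[-.045,-.085,p[3]],[0,.235,.1]])
    W=M(p,loc);r=[]
    for i,k in enumerate(["bar","green","red"]):
        for j,n in enumerate(S): r.append(proj(S[n],W[i])[0]-B[k][j])
    for n,q in zip(S,[(447.5,205),(223.5,252.5)]): r.append((proj(S[n],W[3])[0]-q)*.7)
    return np.concatenate(r)
o=least_squares(f,[.55,0,.2,.078]);print(o.x,o.fun.round(1))
print(M(o.x,[[-.0455,0,.1434],[.045,-.085,.08],[-.045,-.085,.08],[0,.235,.1]]))
E
```

```text
bar [(array([352.65891473, 163.27906977]), np.int64(129)), (array([310.375     , 244.89285714]), np.int64(112))] (array([ 0.51114353, -0.0253258 ,  0.14605551]), np.float64(0.16532187221491768))
green [(array([310.95402299, 200.97701149]), np.int64(87)), (array([331.675 , 207.2375]), np.int64(80))] (array([ 0.6201816 , -0.08592021,  0.0898382 ]), np.float64(0.21319207175849897))
red [(array([317.64516129, 177.50537634]), np.int64(93)), (array([340.28571429, 238.26373626]), np.int64(91))] (array([ 0.53278833, -0.10796464,  0.08863611]), np.float64(0.12235134860463859))
wheel (array([0.49752746, 0.21542357, 0.0907864 ]), np.float64(0.10002373373197315))
jarcap (array([ 0.73683042, -0.07808877,  0.07362473]), np.float64(0.20752230225946278)) bowl (array([ 0.61893225, -0.22822064,  0.04723694]), np.float64(0.31289780964084457)) cutter (array([0.7042901 , 0.04690584, 0.01026421]), np.float64(0.04622885117049691))
[ 0.5558113  -0.01440968  0.23870118  0.08885808] [ 0.1  1.   0.1 -0.1  0.1  0.1  0.4  0.2  0.3 -0.2  0.   0.2  0.1 -1.6
  0.  -0.9]
[[ 0.51160141 -0.02516774  0.1434    ]
 [ 0.61963283 -0.08635975  0.08      ]
 [ 0.5321847  -0.10763942  0.08      ]
 [ 0.5002477   0.2139271   0.1       ]]
```

The triangulated heights agree (bar 146 mm, table point 10 mm), and the pose fit is within about 1 px. Next is a helper to convert world targets into tool shifts.

```bash
cat > go.py <<'E'
import sys
from h import *
from scipy.spatial.transform import Rotation as Ro
from bench import bot
P=[.5558,-.0144,.2387]
def report(*tg):
    s=bot.read_state();R=Ro.from_rotvec(s["orientation"])
    e=s["ee_pos"];m=Ro.from_euler("z",-P[2]).apply(e-[P[0],P[1],0])*1e3
    print("t",s["t"],"machine mm",m.round(1),"F",s["ft_force"].round(1),"w",s["grip_width"],"q",s["joint_pos"].round(2))
    Rt=Ro.from_euler("z",P[2])*Ro.from_matrix([[-1,0,0],[0,1,0],[0,0,-1]])
    for g in tg:
        w=M(P,np.array(g)/1e3)[0]
        print(g,"turn",(R.inv()*Rt).as_rotvec().round(3),"shift",(R.inv().apply(w-e)*1e3).round(1))
if __name__=="__main__": report(*[list(map(float,a.split(","))) for a in sys.argv[1:]])
E
python3 go.py=0 2>/dev/null; python3 go.py " -98,0,215"
```

```text
t 0.1 machine mm [-137.7  657.9  218.7] F [-0.3  0.8 -0.3] w 0.09400471393880425 q [-1.21  0.63  0.04  1.52 -0.03  1.   -0.02]
[-98.0, 0.0, 215.0] turn [-0.002 -0.001 -0.662] shift [-435.5 -494.7    4.5]
```

Request:
carry_out --targets '[[[0,0,-0.13,-33,-37,0,1],[0,0,-0.26,-66,-75,0,1],[0,0,-0.4,-99,-112,0,1],[0,0,-0.53,-132,-150,0,1],[0,0,-0.66,-165,-187,0,1]]]' --grip_force 20

```text
t: 0.6
ee_pos: [0.3405, 0.3524, 0.2192]
orientation: [0.381, -3.118, 0.001]
ft_force: [1.2, 0.4, 0.8]
grip_width: 0.0576
grip_force: 0.0
```

```bash
python3 go.py " -98,0,215"
```

```text
t 0.6 machine mm [-122.5  407.3  219.2] F [1.2 0.4 0.8] w 0.057648364653724075 q [-0.76  0.4  -0.14  1.95  0.08  0.79  0.87]
[-98.0, 0.0, 215.0] turn [-0.001 -0.     0.004] shift [ -22.7 -407.4    4.4]
```

Request:
carry_out --targets '[[[0,0,0,-6,-45,0,1],[0,0,0,-10,-90,0,1],[0,0,0,-14,-135,0,1],[0,0,0,-18,-180,0,1],[0,0,0,-20,-225,0,1]]]'

```text
t: 1.1
ee_pos: [0.4131, 0.1387, 0.2194]
orientation: [-0.372, 3.119, 0.0]
ft_force: [0.5, -0.1, 0.4]
grip_width: 0.0173
grip_force: 0.0
```

Request:
carry_out --targets '[[[0,0,0,0,-45,0,1],[0,0,0,0,-90,0,1],[0,0,0,0,-130,0,1],[0,0,0,0,-160,0,1],[0,0,0,0,-170,0,1]]]'

```text
t: 1.6
ee_pos: [0.4528, -0.0281, 0.2193]
orientation: [0.363, -3.12, 0.002]
ft_force: [-0.2, 1.2, -0.5]
grip_width: 0.0006
grip_force: 0.0
```

```bash
python3 go.py " -98,0,144"
```

```text
t 1.6 machine mm [-103.3   11.   219.3] F [-0.2  1.2 -0.5] w 0.0005513093791806392 q [ 0.05  0.35 -0.06  2.04  0.03  0.75  1.77]
[-98.0, 0.0, 144.0] turn [-0.001 -0.    -0.007] shift [ -5.4 -10.9  75.3]
```

Request:
carry_out --targets '[[[0,0,0,0,-5,20,1],[0,0,0,0,-7,45,1],[0,0,0,0,-7,65,1],[0,0,0,0,-7,75,1],[0,0,0,0,-7,75,1]]]'

```text
t: 2.1
ee_pos: [0.4533, -0.0305, 0.1434]
orientation: [0.374, -3.116, -0.001]
ft_force: [-0.2, -0.8, -0.1]
grip_width: 0.0004
grip_force: 0.0
```

Run:
```python
from go import *
report((0,0,144))
s=bot.snapshot("scene");cv2.imwrite("pics/s1.png",cv2.resize(s["image"][100:250,250:470,::-1],None,fx=3,fy=3))
```

```text
t 2.1 machine mm [-103.4    8.6  143.4] F [-0.2 -0.8 -0.1] w 0.0004033672572603386 q [ 0.05  0.48 -0.06  2.12  0.05  0.55  1.76]
(0, 0, 144) turn [ 0.001 -0.003 -0.   ] shift [-103.4   -8.6   -0.9]
```

View pics/s1.png

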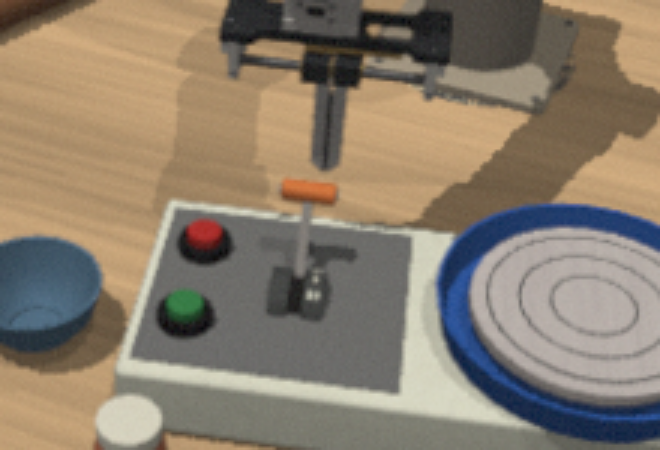

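The closed fingers stand behind the orange bar (crop (310,190)), slightly toward +y; the lever is at off. Pushing now, centring in y.

Request:
carry_out --targets '[[[0,0,0,-15,-9,0,1],[0,0,0,-35,-9,0,1],[0,0,0,-45,-9,0,1],[0,0,0,-55,-9,0,1],[0,0,0,-65,-9,0,1]]]'

```text
t: 2.65
ee_pos: [0.506, -0.0287, 0.1422]
orientation: [0.365, -3.092, 0.003]
ft_force: [-17.5, -6.8, 1.5]
grip_width: 0.0006
grip_force: 5.6
```

Request:
carry_out --targets '[[[0,0,0,-6,0,0,1],[0,0,0,-12,0,0,1],[0,0,0,-18,0,0,1],[0,0,0,-24,0,0,1],[0,0,0,-24,0,0,1]]]'

```text
t: 3.15
ee_pos: [0.5417, -0.0192, 0.1441]
orientation: [0.372, -3.116, -0.0]
ft_force: [-3.4, -0.2, 0.6]
grip_width: 0.0011
grip_force: 2.1
```

Run:
```python
from go import *
report((20,0,144))
s=bot.snapshot("scene");cv2.imwrite("pics/s2.png",cv2.resize(s["image"][100:250,250:470,::-1],None,fx=3,fy=3))
```

```text
t 3.15 machine mm [-14.9  -1.3 144.1] F [-3.4 -0.2  0.6] w 0.0010906963891126754 q [ 0.02  0.58 -0.05  1.89  0.05  0.68  1.75]
(20, 0, 144) turn [ 0.001 -0.004 -0.001] shift [-34.9   1.4  -0. ]
```

View pics/s2.png

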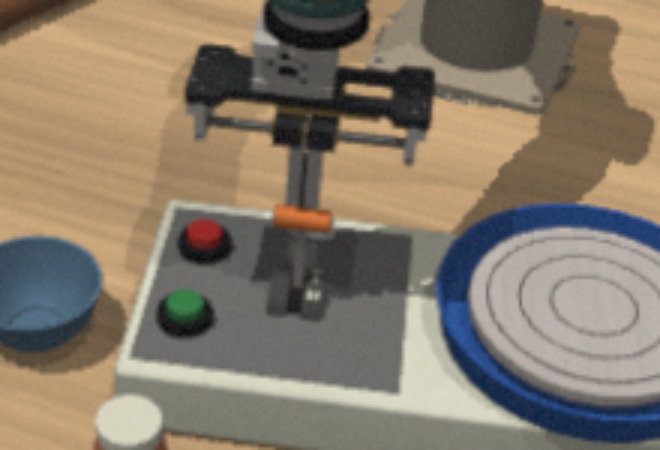

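The lever is upright at slow (bar at crop (302,218)) with the fingers in contact. Pushing on past the second detent.

Request:
carry_out --targets '[[[0,0,0,-8,0,0,1],[0,0,0,-16,0,0,1],[0,0,0,-24,0,0,1],[0,0,0,-31,0,0,1],[0,0,0,-34,0,0,1]]]'

```text
t: 3.7
ee_pos: [0.5778, -0.0108, 0.1447]
orientation: [-0.372, 3.117, 0.0]
ft_force: [-0.3, -0.3, 0.4]
grip_width: 0.0007
grip_force: 0.2
```

Request:
carry_out --targets '[[[0,0,0,-3,0,0,1],[0,0,0,-3,0,0,1],[0,0,0,-3,0,0,1]]]'

```text
t: 4.0
ee_pos: [0.5791, -0.0105, 0.1447]
orientation: [-0.372, 3.119, 0.0]
ft_force: [-1.6, 0.1, 0.3]
grip_width: 0.0007
grip_force: 0.7
```

Run:
```python
from go import *
report((20,0,144))
s=bot.snapshot("scene");cv2.imwrite("pics/s3.png",cv2.resize(s["image"][100:250,250:470,::-1],None,fx=3,fy=3))
print(blob(s["image"],"bar",(350,180),25), [proj(s,M(P,[[.095*np.sin(q-.5),0,.06+.095*np.cos(q-.5)]]))[0].round(1) for q in(.5,.9,1.)])
```

```text
t 4.0 machine mm [ 23.6  -1.8 144.7] F [-1.6  0.1  0.3] w 0.0006865938570604468 q [ 0.    0.62 -0.05  1.79  0.04  0.73  1.74]
(20, 0, 144) turn [-0.     0.001 -0.002] shift [3.6 1.8 0.7]
(array([347.85620915, 187.90196078]), np.int64(153)) [array([350.7, 172.2]), array([348.5, 184.8]), array([347.9, 188.6])]
```

View pics/s3.png

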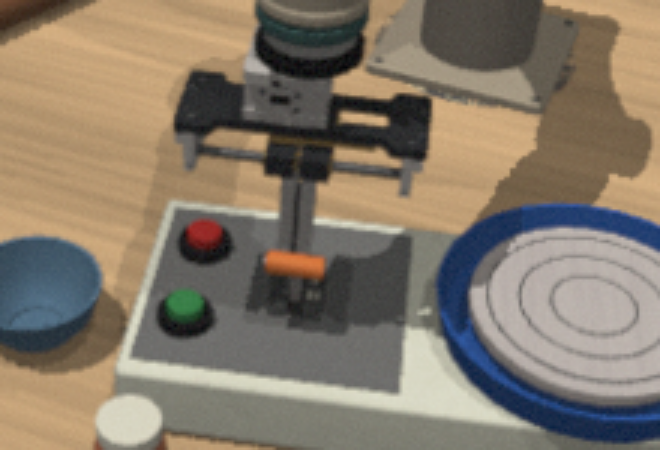

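The bar is at crop (295,265), full-frame (347.9,187.9). That matches the predicted fast position (347.9,188.6), so the lever is at fast. Backing off, lifting and moving above green.

Request:
carry_out --targets '[[[0,0,0,20,0,0,1],[0,0,0,30,0,-15,1],[0,0,0,30,0,-45,1],[0,0,0,25,0,-60,1],[0,0,0,15,-20,-60,1]]]'

```text
t: 4.55
ee_pos: [0.5711, -0.0306, 0.2077]
orientation: [-0.377, 3.112, 0.002]
ft_force: [1.1, -0.1, 0.4]
grip_width: 0.0004
grip_force: 0.0
```

Request:
carry_out --targets '[[[0,0,0,-12,-25,0,1],[0,0,0,-25,-48,0,1],[0,0,0,-36,-63,0,1],[0,0,0,-36,-63,0,1],[0,0,0,-36,-63,0,1]]]'

```text
t: 5.05
ee_pos: [0.6188, -0.0859, 0.2044]
orientation: [-0.371, 3.119, 0.001]
ft_force: [0.1, 1.1, -0.7]
grip_width: 0.0003
grip_force: 0.0
```

Run:
```python
from go import *
report((45,-85,110),(45,-85,95))
s=bot.snapshot("scene");print(blob(s["image"],"bar",(348,188),20))
```

```text
t 5.05 machine mm [ 44.3 -84.4 204.4] F [ 0.1  1.1 -0.7] w 0.0002973798898495163 q [ 0.13  0.61 -0.05  1.61  0.04  0.93  1.87]
(45, -85, 110) turn [ 0.001  0.    -0.002] shift [-0.7 -0.7 94.4]
(45, -85, 95) turn [ 0.001  0.    -0.002] shift [ -0.7  -0.7 109.4]
(array([347.99350649, 187.9025974 ]), np.int64(154))
```

The lever stays at fast. Descending onto green.

Request:
carry_out --targets '[[[0,0,0,-1,-1,30,1],[0,0,0,-1,-1,60,1],[0,0,0,-1,-1,80,1],[0,0,0,-1,-1,90,1],[0,0,0,-1,-1,90,1]]]'

```text
t: 5.6
ee_pos: [0.6189, -0.086, 0.1135]
orientation: [0.373, -3.117, -0.002]
ft_force: [0.3, 0.7, 0.6]
grip_width: 0.0007
grip_force: 0.0
```

Request:
carry_out --targets '[[[0,0,0,0,0,4,1],[0,0,0,0,0,8,1],[0,0,0,0,0,12,1],[0,0,0,0,0,12,1]]]'

```text
t: 6.0
ee_pos: [0.6209, -0.0871, 0.103]
orientation: [-0.372, 3.118, -0.0]
ft_force: [0.9, -0.2, 3.3]
grip_width: 0.0007
grip_force: 1.6
```

Run:
```python
from go import *
report()
s=bot.snapshot("scene");cv2.imwrite("pics/s4.png",cv2.resize(s["image"][100:250,250:470,::-1],None,fx=3,fy=3))
```

```text
t 6.0 machine mm [ 46.1 -86.  103. ] F [ 0.9 -0.2  3.3] w 0.0006520259603634378 q [ 0.12  0.73 -0.05  1.69  0.05  0.72  1.86]
```

View pics/s4.png

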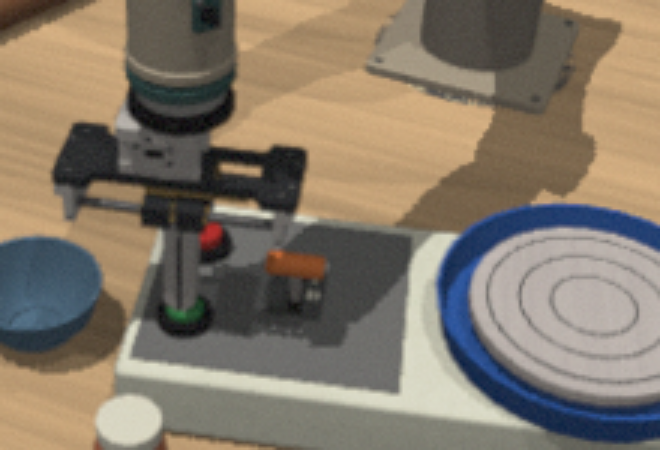

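The fingertip sits on the green button (crop (185,312)) with 3 N of contact, and the lever is clear of the gripper. Pressing in small steps.

Request:
carry_out --targets '[[[0,0,0,0,0,2,1],[0,0,0,0,0,4,1],[0,0,0,0,0,5,1],[0,0,0,0,0,6,1],[0,0,0,0,0,6,1]]]'

```text
t: 6.55
ee_pos: [0.621, -0.0871, 0.0999]
orientation: [-0.371, 3.117, -0.001]
ft_force: [-5.0, 1.6, 23.0]
grip_width: 0.0002
grip_force: 11.8
```

23 N against 5 N full travel means the button is bottomed. Releasing and retracting.

Request:
carry_out --targets '[[[0,0,0,0,0,0,1],[0,0,0,0,0,-10,1],[0,0,0,0,0,-40,1],[0,0,0,0,0,-80,1],[0,0,0,0,0,-115,1]]]'

```text
t: 7.05
ee_pos: [0.6192, -0.0873, 0.2123]
orientation: [0.371, -3.118, -0.0]
ft_force: [0.9, -0.7, -0.4]
grip_width: 0.0003
grip_force: 0.0
```

Request:
carry_out --targets '[[[0,0,0,30,0,-20,1],[0,0,0,70,0,-30,1],[0,0,0,110,0,-30,1],[0,0,0,130,0,-30,1],[0,0,0,130,0,-30,1]]]'

```text
t: 7.55
ee_pos: [0.4902, -0.1189, 0.2414]
orientation: [0.367, -3.117, 0.0]
ft_force: [0.3, 1.0, -0.3]
grip_width: 0.0003
grip_force: 0.0
```

Request:
carry_out --targets '[[[0,0,0,0,0,0,1],[0,0,0,0,0,0,1],[0,0,0,0,0,0,1]]]'

```text
t: 7.85
ee_pos: [0.4947, -0.1172, 0.2411]
orientation: [-0.373, 3.119, 0.001]
ft_force: [0.6, 0.2, -0.3]
grip_width: 0.0002
grip_force: 0.0
```

Run:
```python
from go import *
report()
s=bot.snapshot("scene");cv2.imwrite("pics/s5.png",cv2.resize(s["image"][100:290,220:480,::-1],None,fx=3,fy=3))
print(blob(s["image"],"bar",(348,188),20),blob(s["image"],"green",(312,202)),blob(s["image"],"red",(318,179)))
```

```text
t 7.85 machine mm [-83.7 -85.4 241.1] F [ 0.6  0.2 -0.3] w 0.0001648705994801113 q [ 0.22  0.4  -0.06  1.88  0.03  0.86  1.96]
(array([348.11643836, 187.82876712]), np.int64(146)) (array([310.96470588, 200.94117647]), np.int64(85)) (array([317.55789474, 177.56842105]), np.int64(95))
```

View pics/s5.png

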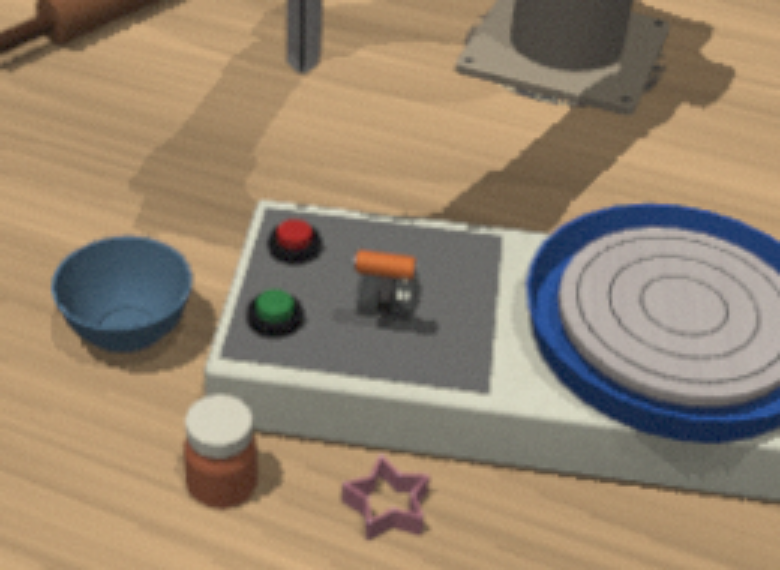

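The lever is at fast (crop (385,265)), and both buttons are up at their original pixels. Bowl, jar and star are in place, and the arm is clear.

```bash
python3 -c "
from bench import bot
print(bot.hand_in())"
```

```text
the job is handed in; nothing more can be done
None
```

The speed lever is at fast, the green start button was then pressed fully down and released, the arm is clear of the machine, and the job is handed in (no verdict came back).

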